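Free the keeper plate of a label-roll holder with a left-hand knob

TASK

The label roll has to be changed: back off the blue knob of the roll holder, which has a left-hand thread (it loosens clockwise, seen from above), until you feel it come up against its end stop, without wrenching it. Then draw the slotted metal keeper plate out sideways by its orange fin, gently, and lay it flat in the green tray without dropping it. Leave everything else where it stands.

Things in the scene. Friction and masses are not known exactly. Their poses are not given: they have to be found in the camera images.
- holder: Label-roll holder, fixed. Origin: centre of its underside, on the counter; z up; x points from the spindle to the orange fin, the way the keeper is drawn out. Grey foot 150 mm across, 12 mm high; white label roll 110 mm across; roll and hub top 53 mm above the counter. On the axis a steel spindle 10 mm thick carries the blue knob.
- knob_axis (a point): On the blue knob's axis, fixed on the holder (does not turn or rise), 85 mm above the counter: mid-height of the knurled head, 40 mm across and 30 mm high, when screwed right down; at the start the head is 0 to 2 mm higher. Left-hand thread: rises 2 mm per rad clockwise, takes 0.12 N m. End stop 1.6 to 2.6 rad clockwise from the start, unknown beforehand: feel it; two or three grasps.
- seat (a point): Fixed on the holder's axis, 61 mm above the counter: level of the keeper's top at the start, 9 to 11 mm below the knob's head. A dark neck, 24 mm across, goes down from the head and at the start sits up to 3.5 mm deep in the keeper's seat, locking it; with the knob at its end stop the neck is 1.7 mm clear above the keeper.
- spindle (a joint): Twist of the spindle, rad, on a torsion spring of 4 N m per rad: shows the torque on the knob; positive = clockwise from above. Plain loosening gives about 0.03; more only against the end stop. Stop counts as felt at over 0.09 (0.36 N m) for 0.1 s; over 0.2 either way (0.8 N m) is wrenching. Springs back on release.
- keeper: Loose aluminium plate, 0.08 to 0.13 kg, on the hub under the knob. Origin: its underside, on the spindle axis at the start; axes as the holder's at the start. Plate 48 x 56 mm (x, y), 8 mm high; slot 14 mm wide from 7 mm past the origin to the -x edge; square seat 30 mm wide sunk 4 mm in its top; arm 24 mm wide on to x = 90 mm. Draw it level along +x by 50 mm or more, under 20 N.
- fin (a point): Grip point in the keeper's orange fin, 30 mm above the keeper's underside and 77 mm along its x from its origin. The fin is 26 mm long (x), 10 mm thick (y) and stands from 8 to 44 mm above the underside; pinch it from above across its 10 mm. The plate is nose-heavy and may droop a few mm in the grip, so lower it slowly onto the tray's floor.
- tray: Shallow green tray, fixed to the counter, 200 x 160 mm outside (x, y), 22 mm high, walls and floor 4 mm thick. Origin: centre of its underside; its long side along x.
- sanitizer: Clear bottle, 60 mm across, 150 mm high, origin at the underside; bystander.
- pen_cup: Black open cup, 72 mm across, 90 mm high, origin at the underside; bystander.
- stapler: Red and black stapler, 130 x 35 x 40 mm, origin at the underside; bystander.

How it is judged:
By the outcome, as a careful person would: the job done as asked, in the order asked, and still so for the second after the job is handed in, with the robot touching nothing.
It also fails if it takes over 72 s, if anything falls off the work surface, if the arm or the gripper's body presses on something with over 40 N, if the wrist force passes 120 N, or if a joint passes its speed limit or range.

ROBOT

A 6-joint arm with a two-finger parallel gripper is mounted at the origin on the work surface. World frame = base frame: x ahead of the robot, y to its left, z up, the work surface at z = 0. Lengths are in mm, angles in rad, forces in N, time in s.
With the tool pointing down it reaches from about 275 to 750 mm from the base axis. Payload 10.2 kg.
Tool frame: the origin (TCP) lies midway between the tips of the shut fingers; the grasp point (between the pads) lies pinch_z behind it (pinch_z is the distance from the TCP to the grasp point, in mm); z points along the fingers, y is the line along which they close (so a half turn about z gives the same grasp; the last joint's range is limited). The gripper opens to 88 mm and grips with 3 to 60 N. Pads are 18 mm wide; open, the fingers measure 123 mm over their backs; the gripper's body (75 mm by 187 mm) begins 45 mm behind the grasp point.
Start: joints at [-1.382, 0.313, 1.498, -0, 1.331, -0.223], TCP at [210.124, -481.122, 212.82] pointing down, gripper open.
Joint ranges: [-2.94, 2.94], [-0.97, 2.17], [0.19, 2.56], [-1.23, 4.37], [0.02, 3.11], [-2.88, 2.88]. Speed limits (rad/s): [2.39, 2.39, 3.01, 3.14, 3.14, 3.14].

INTERFACE

Orientations are given as a unit quaternion [x, y, z, w].
In Python, from bench import * gives the robot as it stands.
- The arm moves only by the tool send_rows, never from a script. Its argument "commands" is a list of rows, each a list of 6 numbers: the shift along the tool's x, y, z in m, then the turn, a rotation vector about the tool's x, y, z in rad. A call has 1 to 12 rows; each row shifts and turns the commanded pose from where the row before left it, along the tool's axes as they then stand; what a row does not reach is not made up. A row lasts 1/8 s, in which the tool goes at most 62.5 mm and 10.7 degrees, less where a joint would pass 70% of its speed; a pose out of reach is approached as far as the arm can. A call is refused whole if a number of a shift passes 0.0625 or a number of a turn 0.188, either way. A call with a gripper value outside its range is refused whole. "jaw" is the opening, from -1 (shut) to 1 (fully open), set as the call begins (left out, the last holds). The fingers move at their own pace and stop on an object; "grip_force" is the grip in N (left out, the last holds). Time passes only in rows, so rows that do not move let the fingers close. It gives the time, the measured TCP pose, the force, the opening and the grip force at its end, in the units of the state.
- state(): the state, without advancing time (a new reading comes with each control period).
- get_image(name): name is "scene" or "side" or "wrist"; returns the picture (420x560x3 uint8, blue, green, red); there is no depth.
- camera_params(name): a dict with "intrinsics" (3x3 intrinsics, pixels), "rvec" (rotation vector, rad) and "tvec" (3), from world to camera coordinates, as OpenCV has them; the wrist camera has in their place "hand_eye" (4x4, takes a point from camera to tool coordinates, whose origin is the TCP and whose axes are the flange's). Camera axes: x right, y down, z forward; pixel columns grow to the right and rows downward; lengths in mm; the calibration is good to about 2 mm. A picture is of the moment at which its call begins: read the wrist's pose just before it. camera_params takes no time and is no camera call.
- sign_off(): hands the job in; it is judged then, once.
The state is a dict: "time": time; "joint_positions": joint angles; "qd": joint speeds; "effort": joint torques, N m; "ee_pos": TCP position; "eef_rot": TCP orientation; "ft_force": force on the tool from outside, world axes, zero at the start; "wrist_torque": the same for the moment, N m; "width": finger opening in mm; "grasp_force": force on a finger pad.
Only numpy, scipy, OpenCV 4.12 (cv2) and the standard library are available. Lean on these libraries where they do the work, as an engineer would, in place of code of your own. Each camera call takes 0.05 s, during which the arm holds its last target. There are 200 camera calls.

## Working session

There is one attempt and no reset: what is moved stays moved. The work goes in short steps, Python scripts to look and compute and a tool call to move; the robot and the scene stay as the last step left them, time stands still between calls to the robot, and variables do not carry over. Pictures are saved under pics/ and viewed, at most 10 in all, crops included, and the job is handed in when it is done.

Besides the shell and the picture viewer there is one more tool, called in YAML: its name, and indented under it one key for each argument. send_rows: Moves the arm, as the interface text tells. Its arguments: {"type":"object","properties":{"commands":{"type":"array","items":{"type":"array","items":{"type":"number"}}},"jaw":{"type":"number"},"grip_force":{"type":"number"}},"required":["commands"]}

```bash
mkdir -p pics; ls; python3 - <<'E'
from bench import *
import cv2, numpy as np
s=state(); print(s)
a=get_image("scene"); b=get_image("side"); w=get_image("wrist")
for n,i in zip(("scene","side","wrist"),(a,b,w)): cv2.imwrite(f"pics/{n}0.png",i)
for n in ("scene","side","wrist"): print(camera_params(n))
E
```

```text
pics
{'time': 0.0, 'joint_positions': array([-1.38240906e+00,  3.13422970e-01,  1.49842600e+00, -2.01807629e-05,
        1.33099459e+00, -2.23394051e-01]), 'qd': array([0.00054823, 0.00056495, 0.0009975 , 0.00088039, 0.0008937 ,
       0.00035775]), 'effort': array([-1.54631107e-03, -4.02218914e+01, -2.52270466e+01,  6.92976220e-02,
        3.51811596e-02, -1.09256675e-04]), 'ee_pos': array([ 210.06092466, -480.84275457,  212.27909063]), 'eef_rot': array([ 9.78878605e-01,  2.04441399e-01,  1.14836850e-06, -6.25529944e-04]), 'ft_force': array([-0.27999123, -0.72112914,  0.3637105 ]), 'wrist_torque': array([ 0.03436042, -0.07528965,  0.00252583]), 'grasp_force': 0.0, 'width': 88.18974112552495}
{'intrinsics': array([[540.98882331,   0.        , 280.66761515],
       [  0.        , 540.98882331, 209.88319598],
       [  0.        ,   0.        ,   1.        ]]), 'rvec': array([ 2.19793026,  1.01130143, -0.42029963]), 'tvec': array([-360.79129289, -244.8714133 , 1699.77874295])}
{'intrinsics': array([[434.12791067,   0.        , 282.96223083],
       [  0.        , 434.12791067, 206.36194997],
       [  0.        ,   0.        ,   1.        ]]), 'rvec': array([ 0.56497031, -2.56950614,  1.29361254]), 'tvec': array([ 510.49767056,  212.85883318, 1207.82452307])}
{'intrinsics': array([[330.14122471,   0.        , 280.64916778],
       [  0.        , 330.14122471, 208.60965788],
       [  0.        ,   0.        ,   1.        ]]), 'hand_eye': array([[-3.85070828e-05, -9.48531081e-01, -3.16684049e-01,
         8.23602994e+01],
       [ 9.99999965e-01, -1.19014678e-04,  2.34877758e-04,
         5.68388889e-01],
       [-2.60478904e-04, -3.16684029e-01,  9.48531053e-01,
        -1.71130206e+02],
       [ 0.00000000e+00,  0.00000000e+00,  0.00000000e+00,
         1.00000000e+00]])}
```

```bash
python3 - <<'E'
import bench; print([x for x in dir(bench) if not x.startswith('__')], getattr(bench,'pinch_z',None))
E
```

```text
['PlanningError', 'camera_params', 'get_image', 'pinch_z', 'sign_off', 'state'] 18.700000000000003
```

View pics/scene0.png

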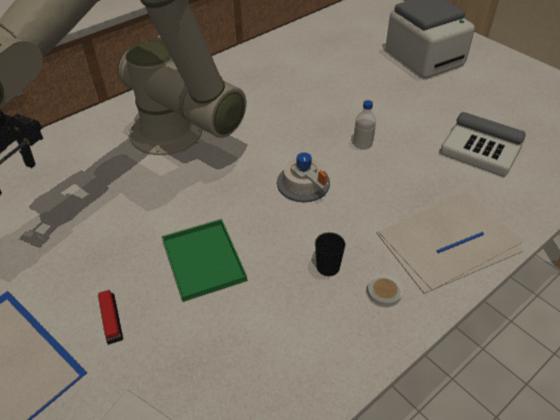

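View pics/side0.png

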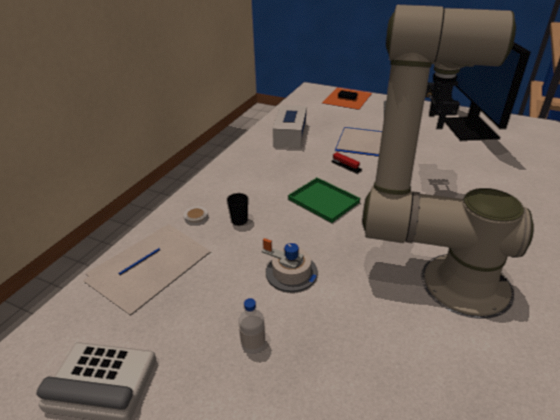

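Scene: blue knob at about (304,161), orange fin (322,178), tray centre (204,259), cup (330,254), bottle (365,130). Side: knob (291,253), fin (267,244), tray (324,199).

```bash
cat > h.py <<'E'
from bench import *
import cv2, numpy as np
from scipy.spatial.transform import Rotation as R
def ray(cam,uv,s=None):
    p=camera_params(cam); K=p["intrinsics"]; d=np.linalg.inv(K)@[uv[0],uv[1],1]
    if cam=="wrist":
        T=p["hand_eye"]; Rt=R.from_quat(s["eef_rot"]).as_matrix()
        return Rt@T[:3,3]+s["ee_pos"], Rt@T[:3,:3]@d
    Rm=cv2.Rodrigues(p["rvec"])[0]; return -Rm.T@p["tvec"], Rm.T@d
def onz(r,z): o,d=r; return o+d*(z-o[2])/d[2]
def tri(rs):
    A=0;b=0
    for o,d in rs:
        d=d/np.linalg.norm(d); P=np.eye(3)-np.outer(d,d); A=A+P; b=b+P@o
    x=np.linalg.solve(A,b); return x,[np.linalg.norm(np.cross(x-o,d/np.linalg.norm(d))) for o,d in rs]
HSV={"blue":((100,120,40),(130,255,255)),"orange":((3,150,90),(16,255,255)),"green":((50,120,30),(80,255,255))}
def blobs(img,col,amin=20):
    m=cv2.inRange(cv2.cvtColor(img,cv2.COLOR_BGR2HSV),*HSV[col])
    n,l,st,c=cv2.connectedComponentsWithStats(m)
    return m,[(st[i],c[i]) for i in range(1,n) if st[i][4]>=amin],l
E
python3 - <<'E'
from h import *
ims={c:cv2.imread(f"pics/{c}0.png") for c in("scene","side")}
for c in ims:
  for col in HSV:
    print(c,col,[(b[0].tolist(),b[1].round(1).tolist()) for b in blobs(ims[c],col)[1]])
  m,bs,l=blobs(ims[c],"green",500)
  k=max(cv2.findContours(m,0,2)[0],key=cv2.contourArea)
  q=cv2.boxPoints(cv2.minAreaRect(k)) ; a=cv2.approxPolyDP(cv2.convexHull(k),6,True)[:,0]
  P=np.array([onz(ray(c,p),22) for p in a]); print(a.tolist(),P.round(0).tolist(),P.mean(0).round(1))
E
```

```text
scene blue [([364, 101, 8, 8, 58], [367.4, 104.4]), ([297, 153, 14, 17, 186], [303.5, 160.8]), ([438, 233, 45, 19, 106], [459.9, 242.1]), ([0, 292, 86, 128, 827], [44.7, 341.3])]
scene orange [([319, 171, 8, 14, 44], [323.3, 176.2])]
scene green [([163, 220, 83, 81, 4272], [203.3, 259.6])]
[[221, 220], [245, 280], [184, 300], [163, 237]] [[437.0, -101.0, 22.0], [630.0, -172.0, 22.0], [584.0, -312.0, 22.0], [389.0, -247.0, 22.0]] [ 510.1 -207.8   22. ]
side blue [([252, 0, 304, 114, 14908], [358.0, 40.3]), ([554, 6, 6, 15, 48], [557.5, 15.0]), ([535, 36, 19, 60, 517], [545.4, 67.7]), ([428, 65, 7, 18, 67], [431.1, 73.6]), ([554, 85, 6, 12, 51], [557.2, 91.6]), ([452, 86, 19, 21, 211], [459.9, 96.8]), ([523, 98, 6, 17, 62], [526.3, 108.2]), ([548, 110, 12, 11, 96], [553.9, 114.9]), ([336, 149, 43, 7, 54], [356.7, 152.1]), ([285, 244, 13, 16, 168], [291.4, 251.5]), ([119, 249, 40, 25, 69], [138.6, 261.3]), ([309, 275, 7, 7, 32], [312.1, 277.9]), ([245, 299, 10, 12, 102], [249.5, 304.3])]
side orange [([323, 88, 48, 21, 470], [347.2, 98.8]), ([264, 239, 7, 4, 20], [266.8, 240.6])]
side green [([289, 179, 70, 43, 1631], [324.0, 199.3])]
[[289, 196], [318, 179], [358, 202], [330, 221]] [[613.0, -153.0, 22.0], [560.0, -297.0, 22.0], [382.0, -217.0, 22.0], [433.0, -79.0, 22.0]] [ 497.2 -186.6   22. ]
```

```bash
python3 - <<'E'
from h import *
k=tri([ray("scene",(303.5,160.8)),ray("side",(291.4,251.5))]); print(k)
f=tri([ray("scene",(323,177)),ray("side",(267,244))]); print(f)
for c,p in (("scene",(303.5,160.8)),("side",(291.4,251.5))): print(onz(ray(c,p),87))
for c,p in (("scene",(330,272)),("side",(238,222)),("scene",(365,146)),("side",(255,346))): print(onz(ray(c,p),0))
s=state();print(R.from_quat(s["eef_rot"]).as_matrix().round(3))
E
```

```text
(array([457.93078981, 167.55443695,  84.92881748]), [np.float64(0.4093177457688402), np.float64(0.4093177457688432)])
(array([536.06437008, 164.98885965,  81.63344974]), [np.float64(0.7645159011560898), np.float64(0.7645159011560588)])
[459.2756134  165.76480424  87.        ]
[457.27175639 169.94810257  87.        ]
[732.66279025   8.3570541    0.        ]
[718.15443662  24.02956469   0.        ]
[457.95273967 420.20882992   0.        ]
[437.89924178 427.46295583   0.        ]
[[ 0.916  0.4   -0.   ]
 [ 0.4   -0.916  0.001]
 [ 0.    -0.001 -1.   ]]
```

```bash
cat >> h.py <<'E'
def head(s): m=R.from_quat(s["eef_rot"]).as_matrix(); return np.arctan2(m[1,0],m[0,0])
def plan(pos,hd,n):
    s=state(); h=head(s); D=np.array(pos)-s["ee_pos"]; w=(hd-h)
    print("from",s["ee_pos"].round(1),"h",round(h,3),"D",D.round(1),"turn",round(w,3))
    for k in range(n):
        a=h+w*k/n; x=np.array([np.cos(a),np.sin(a)]); y=np.array([np.sin(a),-np.cos(a)])
        d=D/n/1000; print([round(float(v),4) for v in (d[:2]@x,d[:2]@y,-d[2],0,0,-w/n)])
E
python3 -c "
from h import *
plan((458,168,200),2.4,12)"
```

```text
from [ 210.1 -480.9  212.4] h 0.412 D [247.9 648.9 -12.4] turn 1.988
[0.0406, -0.0413, 0.001, 0.0, 0.0, -0.1657]
[0.0468, -0.034, 0.001, 0.0, 0.0, -0.1657]
[0.0518, -0.0258, 0.001, 0.0, 0.0, -0.1657]
[0.0554, -0.0169, 0.001, 0.0, 0.0, -0.1657]
[0.0574, -0.0076, 0.001, 0.0, 0.0, -0.1657]
[0.0579, 0.002, 0.001, 0.0, 0.0, -0.1657]
[0.0567, 0.0115, 0.001, 0.0, 0.0, -0.1657]
[0.0541, 0.0207, 0.001, 0.0, 0.0, -0.1657]
[0.0499, 0.0293, 0.001, 0.0, 0.0, -0.1657]
[0.0444, 0.0372, 0.001, 0.0, 0.0, -0.1657]
[0.0376, 0.044, 0.001, 0.0, 0.0, -0.1657]
[0.0299, 0.0496, 0.001, 0.0, 0.0, -0.1657]
```

send_rows:
  commands:
    - [0.0406,-0.0413,0.001,0,0,-0.166]
    - [0.0468,-0.034,0.001,0,0,-0.166]
    - [0.0518,-0.0258,0.001,0,0,-0.166]
    - [0.0554,-0.0169,0.001,0,0,-0.166]
    - [0.0574,-0.0076,0.001,0,0,-0.166]
    - [0.0579,0.002,0.001,0,0,-0.166]
    - [0.0567,0.0115,0.001,0,0,-0.166]
    - [0.0541,0.0207,0.001,0,0,-0.166]
    - [0.0499,0.0293,0.001,0,0,-0.166]
    - [0.0444,0.0372,0.001,0,0,-0.166]
    - [0.0376,0.044,0.001,0,0,-0.166]
    - [0.0299,0.0496,0.001,0,0,-0.166]
  jaw: 0.36

```text
time: 1.65
ee_pos: [457.4, 170.3, 200.7]
eef_rot: [0.358, 0.934, -0.0, 0.0]
ft_force: [1.3, -0.7, -0.4]
width: 59.7
grasp_force: 0.0
```

send_rows:
  commands:
    - [0,0,0,0,0,0]
    - [0,0,0,0,0,0]

```text
time: 1.9
ee_pos: [456.7, 167.8, 200.6]
eef_rot: [0.361, 0.933, -0.0, -0.0]
ft_force: [0.7, -0.3, 1.0]
width: 60.3
grasp_force: 0.0
```

```bash
python3 - <<'E'
from h import *
s=state(); i=get_image("wrist"); cv2.imwrite("pics/w1.png",i)
print(s["time"],s["ee_pos"],head(s),s["joint_positions"].round(2),s["width"],s["wrist_torque"].round(3),s["ft_force"].round(2))
for c,z in(("blue",87),("orange",97)):
  for st,ce in blobs(i,c,60)[1]: print(c,st.tolist(),ce.round(1),onz(ray("wrist",ce,s),z).round(1))
E
```

```text
1.9 [456.72388606 167.81991843 200.55910309] 2.4028537551186764 [ 0.11  0.24  1.63 -0.    1.28 -0.72] 60.26726458061149 [ 0.021 -0.149 -0.029] [ 0.74 -0.34  0.98]
blue [228, 120, 28, 26, 328] [241.5 132.5] [393.6 179.9  87. ]
blue [259, 175, 45, 49, 1618] [280.5 199. ] [459.1 164.7  87. ]
orange [322, 250, 20, 24, 243] [332.5 261.1] [533.8 161.9  97. ]
```

View pics/w1.png

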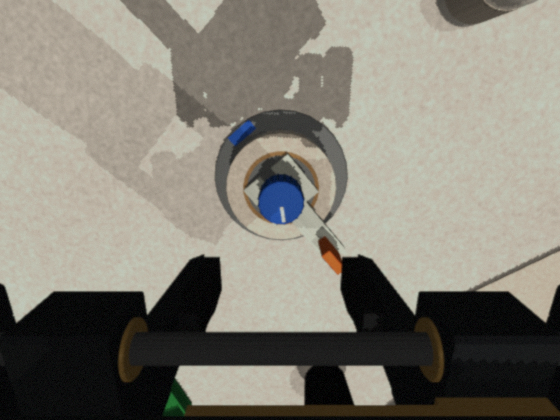

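The knob sits at (280,199) px with its plate a diamond below it, the fin at (332,261) to the lower right between the finger tips' sight lines.

```bash
python3 - <<'E'
from h import *
s=state(); i=cv2.imread("pics/w1.png")
m,bs,l=blobs(i,"blue",1000); ys,xs=np.nonzero(l==[k for k in range(1,l.max()+1) if (l==k).sum()>1000][0])
h=head(s); d=np.array([np.cos(h),np.sin(h),0])
xc=(xs.min()+xs.max()+1)/2
print(xs.min(),xs.max(),ys.min(),ys.max())
a=onz(ray("wrist",(xc,ys.max()+1),s),101)+20*d; b=onz(ray("wrist",(xc,ys.min()),s),71)-20*d
print(a,b)
for zt in (96,):print(onz(ray("wrist",(332.5,261.1),s),zt))
E
```

```text
259 303 175 223
[458.92177922 165.78044554 101.        ] [461.04055957 163.90049024  71.        ]
[534.47693228 161.15788536  96.        ]
```

send_rows:
  commands:
    - [-0.0036,0,0.03,0,0,0]
    - [0,0,0.04,0,0,0]
    - [0,0,0.04,0,0,0]
    - [0,0,0.0215,0,0,0]
    - [0,0,0,0,0,0]
    - [0,0,0,0,0,0]

```text
time: 2.7
ee_pos: [460.4, 165.3, 70.5]
eef_rot: [0.361, 0.932, 0.0, 0.001]
ft_force: [0.3, -0.2, -0.3]
width: 59.9
grasp_force: 0.0
```

send_rows:
  commands:
    - [0,0,0,0,0,0]
    - [0,0,0,0,0,0]
    - [0,0,0,0,0,0]
    - [0,0,0,0,0,0]
    - [0,0,0,0,0,0]
  jaw: -0.4
  grip_force: 10

```text
time: 3.32
ee_pos: [459.6, 165.6, 69.7]
eef_rot: [0.36, 0.933, -0.0, 0.0]
ft_force: [-2.5, -3.8, 6.2]
width: 39.6
grasp_force: 10.0
```

```bash
cat > st.py <<'E'
from h import *
s=state(); h=head(s); y=np.array([np.sin(h),-np.cos(h)]); x=np.array([np.cos(h),np.sin(h)])
print(round(s["time"],2),s["ee_pos"].round(2),"h",round(h,3),"j6",s["joint_positions"][5].round(2),"w",round(s["width"],1),"F",s["ft_force"].round(2),"Fx,Fy tool",round(s["ft_force"][:2]@x,2),round(s["ft_force"][:2]@y,2),"M",s["wrist_torque"].round(3),"grip",s["grasp_force"])
E
python3 st.py
```

```text
3.33 [459.65 165.56  69.73] h 2.404 j6 -0.73 w 39.6 F [-2.51 -3.82  6.21] Fx,Fy tool -0.71 -4.52 M [-0.582  0.33  -0.054] grip 10.012243688106537
```

send_rows:
  commands:
    - [0,-0.001,-0.0005,0,0,0]
    - [0,0,0,0,0,0]
    - [0,0,0,0,0,0]
  grip_force: 30

```text
time: 3.7
ee_pos: [459.5, 165.3, 70.0]
eef_rot: [0.361, 0.933, 0.0, 0.0]
ft_force: [2.0, 1.3, 1.9]
width: 37.9
grasp_force: 30.0
```

```bash
python3 st.py
```

```text
3.7 [459.46 165.31  70.  ] h 2.404 j6 -0.73 w 37.9 F [2.   1.26 1.91] Fx,Fy tool -0.63 2.28 M [ 0.326 -0.555 -0.022] grip 29.99579429626465
```

send_rows:
  commands:
    - [0,0,-0.0002,0,0,0.1]
    - [0,0,-0.0002,0,0,0.1]
    - [0,0,-0.0002,0,0,0.1]
    - [0,0,-0.0002,0,0,0.1]

```text
time: 4.2
ee_pos: [459.3, 165.1, 70.8]
eef_rot: [0.54, 0.842, 0.0, 0.0]
ft_force: [1.9, 0.6, 1.2]
width: 38.4
grasp_force: 30.0
```

```bash
python3 st.py
```

```text
4.2 [459.34 165.15  70.76] h 2.001 j6 -0.33 w 38.4 F [1.91 0.6  1.24] Fx,Fy tool -0.25 1.99 M [ 0.113 -0.487  0.128] grip 29.99324083328247
```

send_rows:
  commands:
    - [0,0,-0.0002,0,0,0.1]
    - [0,0,-0.0002,0,0,0.1]
    - [0,0,-0.0002,0,0,0.1]
    - [0,0,-0.0002,0,0,0.1]
    - [0,0,-0.0002,0,0,0.1]
    - [0,0,-0.0002,0,0,0.1]
    - [0,0,-0.0002,0,0,0.1]
    - [0,0,-0.0002,0,0,0.1]
    - [0,0,-0.0002,0,0,0.1]
    - [0,0,-0.0002,0,0,0.1]

```text
time: 5.45
ee_pos: [458.9, 165.1, 72.7]
eef_rot: [0.877, 0.48, -0.0, 0.0]
ft_force: [-0.2, 0.4, 3.1]
width: 38.8
grasp_force: 30.0
```

```bash
python3 st.py
```

```text
5.45 [458.88 165.05  72.67] h 1.001 j6 0.67 w 38.8 F [-0.25  0.42  3.11] Fx,Fy tool 0.22 -0.43 M [-0.03  -0.049  0.098] grip 29.99591588973999
```

send_rows:
  commands:
    - [0,0,-0.0002,0,0,0.08]
    - [0,0,-0.0002,0,0,0.08]
    - [0,0,0,0,0,0]

```text
time: 5.82
ee_pos: [458.8, 165.1, 73.0]
eef_rot: [0.912, 0.41, -0.0, -0.0]
ft_force: [-0.8, -0.6, 3.5]
width: 38.3
grasp_force: 30.0
```

```bash
python3 st.py
```

```text
5.83 [458.83 165.08  73.02] h 0.845 j6 0.83 w 38.3 F [-0.84 -0.61  3.47] Fx,Fy tool -1.02 -0.23 M [-0.072  0.126  0.109] grip 29.999060332775116
```

send_rows:
  commands:
    - [0,0,-0.0001,0,0,0.05]
    - [0,0,-0.0001,0,0,0.05]

```text
time: 6.08
ee_pos: [458.8, 165.1, 73.2]
eef_rot: [0.932, 0.364, -0.0, -0.0]
ft_force: [-1.8, 0.4, 3.5]
width: 38.4
grasp_force: 30.0
```

```bash
python3 st.py
```

```text
6.08 [458.79 165.11  73.19] h 0.744 j6 0.93 w 38.4 F [-1.75  0.42  3.45] Fx,Fy tool -1.01 -1.49 M [0.017 0.141 0.172] grip 29.997995495796204
```

send_rows:
  commands:
    - [0,0,-0.0001,0,0,0.03]
    - [0,0,-0.0001,0,0,0.03]

```text
time: 6.32
ee_pos: [458.8, 165.1, 73.3]
eef_rot: [0.942, 0.335, -0.0, -0.0]
ft_force: [-1.7, 1.2, 2.0]
width: 38.4
grasp_force: 30.0
```

```bash
python3 st.py
```

```text
6.33 [458.77 165.14  73.32] h 0.683 j6 0.99 w 38.4 F [-1.69  1.15  1.95] Fx,Fy tool -0.58 -1.96 M [0.027 0.212 0.163] grip 29.99800533056259
```

Still plain loosening; go on in 0.1 rad steps.

send_rows:
  commands:
    - [0,0,-0.0001,0,0,0.05]
    - [0,0,-0.0001,0,0,0.05]

```text
time: 6.58
ee_pos: [458.7, 165.1, 73.5]
eef_rot: [0.958, 0.287, -0.0, -0.0]
ft_force: [-1.9, 1.4, 1.4]
width: 38.4
grasp_force: 30.0
```

```bash
python3 st.py
```

```text
6.58 [458.75 165.14  73.51] h 0.582 j6 1.09 w 38.4 F [-1.86  1.38  1.37] Fx,Fy tool -0.79 -2.18 M [0.104 0.281 0.193] grip 29.99819040298462
```

send_rows:
  commands:
    - [0,0,-0.0001,0,0,0.05]
    - [0,0,-0.0001,0,0,0.05]

```text
time: 6.82
ee_pos: [458.8, 165.2, 73.7]
eef_rot: [0.971, 0.239, -0.0, -0.0]
ft_force: [-2.5, 0.5, 1.9]
width: 38.7
grasp_force: 30.0
```

```bash
python3 st.py
```

```text
6.83 [458.75 165.18  73.74] h 0.482 j6 1.19 w 38.7 F [-2.47  0.51  1.92] Fx,Fy tool -1.95 -1.6 M [0.065 0.261 0.101] grip 29.99837726354599
```

send_rows:
  commands:
    - [0,0,-0.0001,0,0,0.05]
    - [0,0,-0.0001,0,0,0.05]

```text
time: 7.08
ee_pos: [458.7, 165.2, 73.9]
eef_rot: [0.982, 0.19, -0.0, -0.0]
ft_force: [-2.2, 1.9, 3.1]
width: 38.6
grasp_force: 30.0
```

```bash
python3 st.py
```

```text
7.08 [458.73 165.2   73.93] h 0.382 j6 1.29 w 38.6 F [-2.23  1.86  3.08] Fx,Fy tool -1.38 -2.56 M [0.146 0.302 0.15 ] grip 29.998477399349213
```

send_rows:
  commands:
    - [0,0,-0.0001,0,0,0.05]
    - [0,0,-0.0001,0,0,0.05]

```text
time: 7.32
ee_pos: [458.7, 165.2, 74.1]
eef_rot: [0.99, 0.141, -0.0, -0.0]
ft_force: [-1.9, 0.9, 1.8]
width: 38.8
grasp_force: 30.0
```

```bash
python3 st.py
```

```text
7.33 [458.67 165.25  74.1 ] h 0.282 j6 1.39 w 38.8 F [-1.92  0.95  1.76] Fx,Fy tool -1.58 -1.45 M [0.181 0.314 0.218] grip 29.998633861541748
```

send_rows:
  commands:
    - [0,0,-0.0001,0,0,0.04]
    - [0,0,-0.0001,0,0,0.04]

```text
time: 7.58
ee_pos: [458.6, 165.2, 74.2]
eef_rot: [0.995, 0.102, -0.001, -0.0]
ft_force: [-2.2, 1.0, 0.7]
width: 38.3
grasp_force: 30.0
```

```bash
python3 st.py
```

```text
7.58 [458.61 165.24  74.17] h 0.203 j6 1.47 w 38.3 F [-2.15  0.97  0.69] Fx,Fy tool -1.91 -1.39 M [0.28  0.286 0.467] grip 29.99687522649765
```

The stop: 0.47 N m. Add a whisker and hold.

send_rows:
  commands:
    - [0,0,0,0,0,0.02]
    - [0,0,0,0,0,0]
    - [0,0,0,0,0,0]

```text
time: 7.95
ee_pos: [458.7, 165.2, 74.2]
eef_rot: [0.996, 0.092, -0.0, -0.0]
ft_force: [-2.9, 3.4, -0.1]
width: 38.2
grasp_force: 30.0
```

```bash
python3 st.py
```

```text
7.95 [458.72 165.23  74.23] h 0.185 j6 1.49 w 38.2 F [-2.92  3.4  -0.13] Fx,Fy tool -2.24 -3.88 M [0.459 0.477 0.483] grip 29.996758997440338
```

send_rows:
  commands:
    - [0,0,0,0,0,0]
    - [0,0,0,0,0,0]
    - [0,0,-0.0003,0,0,0]
  jaw: 0.25

```text
time: 8.32
ee_pos: [459.3, 164.9, 74.8]
eef_rot: [0.996, 0.092, 0.0, 0.0]
ft_force: [-0.3, -0.0, 0.2]
width: 54.8
grasp_force: 0.0
```

send_rows:
  commands:
    - [0,0,-0.03,0,0,0]
    - [0,0,-0.045,0,0,0]
    - [0.0375,0.0085,-0.041,0,0,0]
    - [0.0375,0.0085,0,0,0,0]
    - [0,0,0,0,0,0.11]
    - [0,0,0,0,0,0.11]
    - [0,0,0,0,0,0]
    - [0,0,0,0,0,0]

```text
time: 9.32
ee_pos: [535.9, 162.1, 190.8]
eef_rot: [1.0, -0.017, 0.0, 0.0]
ft_force: [-0.0, -0.8, 0.3]
width: 54.9
grasp_force: 0.0
```

```bash
python3 st.py; python3 - <<'E'
from h import *
s=state(); i=get_image("wrist"); cv2.imwrite("pics/w2.png",i)
cv2.imwrite("pics/side2.png",cv2.resize(get_image("side")[200:320,210:370],None,fx=5,fy=5,interpolation=2))
for c,z in(("blue",90),("orange",97)):
  for st,ce in blobs(i,c,60)[1]: print(c,st.tolist(),ce.round(1),onz(ray("wrist",ce,s),z).round(1))
E
```

```text
9.32 [535.87 162.06 190.78] h -0.034 j6 1.69 w 54.9 F [-0.02 -0.83  0.27] Fx,Fy tool 0.01 0.83 M [-0.029  0.    -0.02 ] grip 0.0
blue [258, 254, 44, 51, 1576] [279.2 279.6] [457.9 165.5  90. ]
orange [276, 179, 11, 37, 370] [281.  197.8] [539.6 160.9  97. ]
```

View pics/w2.png

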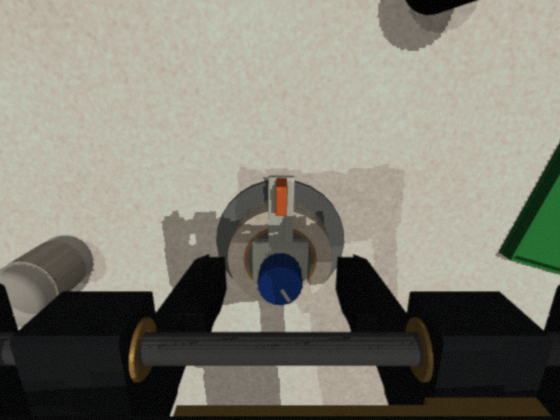

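The fin is at (281,198), in line with the knob (280,280), upright between the fingers; the plate's corners are visible under the knob. Descend onto the fin.

send_rows:
  commands:
    - [0,0.0009,0.04,0,0,0.012]
    - [0,0,0.04,0,0,0]
    - [0,0,0.03,0,0,0]
    - [0,0,0.0155,0,0,0]
    - [0,0,0,0,0,0]
    - [0,0,0,0,0,0]

```text
time: 10.18
ee_pos: [536.6, 161.3, 66.5]
eef_rot: [1.0, -0.024, 0.001, -0.0]
ft_force: [-0.0, 0.1, -0.1]
width: 55.2
grasp_force: 0.0
```

send_rows:
  commands:
    - [0,0,0,0,0,0]
    - [0,0,0,0,0,0]
    - [0,0,0,0,0,0]
    - [0,0,0,0,0,0]
    - [0,0,0,0,0,0]
    - [0,0,0,0,0,0]
  jaw: -1
  grip_force: 8

```text
time: 10.92
ee_pos: [535.9, 161.2, 65.2]
eef_rot: [1.0, -0.024, -0.0, -0.0]
ft_force: [-1.1, 0.7, -0.3]
width: 9.7
grasp_force: 8.0
```

```bash
python3 st.py
```

```text
10.93 [535.86 161.19  65.23] h -0.048 j6 1.7 w 9.7 F [-1.15  0.74 -0.29] Fx,Fy tool -1.18 -0.68 M [0.028 0.037 0.051] grip 7.997103184461594
```

send_rows:
  commands:
    - [0,0,0,0,0,0]
    - [0,0,0,0,0,0]
    - [0.001,0,0,0,0,0]
    - [0.002,0,0,0,0,0]
    - [0.002,0,0,0,0,0]
    - [0.002,0,0,0,0,0]
  grip_force: 40

```text
time: 11.68
ee_pos: [543.0, 160.8, 65.2]
eef_rot: [1.0, -0.024, -0.0, 0.0]
ft_force: [0.6, 0.3, 0.6]
width: 9.3
grasp_force: 40.0
```

```bash
python3 st.py
```

```text
11.68 [542.98 160.84  65.17] h -0.048 j6 1.7 w 9.3 F [0.62 0.26 0.57] Fx,Fy tool 0.61 -0.29 M [ 0.094  0.073 -0.048] grip 39.996880888938904
```

send_rows:
  commands:
    - [0.004,0,0,0,0,0]
    - [0.004,0,0,0,0,0]
    - [0.004,0,0,0,0,0]
    - [0.004,0,0,0,0,0]
    - [0.004,0,0,0,0,0]
    - [0.004,0,0,0,0,0]
    - [0.004,0,0,0,0,0]
    - [0.004,0,0,0,0,0]
    - [0.004,0,0,0,0,0]
    - [0.004,0,0,0,0,0]

```text
time: 12.92
ee_pos: [583.1, 158.9, 65.2]
eef_rot: [1.0, -0.024, -0.0, 0.0]
ft_force: [-0.6, 0.4, 0.1]
width: 9.4
grasp_force: 40.0
```

```bash
python3 st.py
```

```text
12.93 [583.06 158.91  65.2 ] h -0.048 j6 1.69 w 9.4 F [-0.63  0.35  0.11] Fx,Fy tool -0.64 -0.32 M [-0.009  0.051 -0.035] grip 39.996580481529236
```

send_rows:
  commands:
    - [0.004,0,0,0,0,0]
    - [0.004,0,0,0,0,0]
    - [0.004,0,0,0,0,0]
    - [0.004,0,0,0,0,0]
    - [0.004,0,0,0,0,0]
    - [0.004,0,0,0,0,0]
    - [0.004,0,0,0,0,0]
    - [0.004,0,0,0,0,0]
    - [0.004,0,0,0,0,0]
    - [0.004,0,0,0,0,0]
    - [0,0,0,0,0,0]

```text
time: 14.3
ee_pos: [623.0, 156.9, 65.2]
eef_rot: [1.0, -0.024, 0.0, -0.0]
ft_force: [0.3, -0.2, -0.9]
width: 9.2
grasp_force: 40.0
```

```bash
python3 st.py; python3 - <<'E'
from h import *
i=get_image("side")
cv2.imwrite("pics/side3.png",cv2.resize(i[190:320,200:360],None,fx=4,fy=4,interpolation=2))
w=get_image("wrist"); cv2.imwrite("pics/w3.png",w)
E
```

```text
14.3 [622.95 156.95  65.15] h -0.048 j6 1.68 w 9.2 F [ 0.29 -0.2  -0.92] Fx,Fy tool 0.3 0.19 M [ 0.055 -0.002 -0.008] grip 39.996498227119446
```

View pics/side3.png

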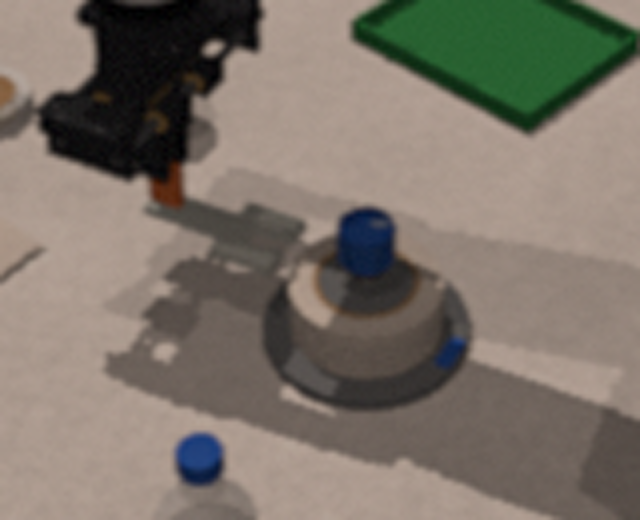

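View pics/w3.png

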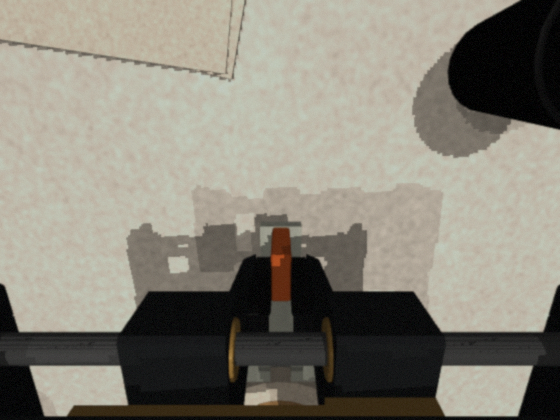

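Keeper is clear of the roll (plate at (260,235) in the side crop, held level), knob standing untouched. Lift, then work out the carry.

send_rows:
  commands:
    - [0,0,-0.006,0,0,0]
    - [0,0,-0.012,0,0,0]
    - [0,0,-0.015,0,0,0]
    - [0,0,-0.015,0,0,0]
    - [0,0,-0.012,0,0,0]
    - [0,0,-0.01,0,0,0]
    - [0,0,-0.005,0,0,0]
    - [0,0,0,0,0,0]

```text
time: 15.4
ee_pos: [622.8, 157.0, 140.3]
eef_rot: [1.0, -0.024, 0.0, 0.0]
ft_force: [0.8, -0.0, -1.0]
width: 9.3
grasp_force: 40.0
```

```bash
python3 st.py; python3 - <<'E'
from h import *
s={"ee_pos":np.array([535.87,162.06,190.78]),"eef_rot":R.from_matrix([[np.cos(-.034),np.sin(-.034),0],[np.sin(-.034),-np.cos(-.034),0],[0,0,-1]]).as_quat()}
print("corner",onz(ray("wrist",(502,252),s),22),onz(ray("wrist",(502,252),s),0), onz(ray("wrist",(558,147),s),22))
for c in("scene","side"): print(c,ray(c,(280,210))[0])
u=np.array([.936,-.352]);v=np.array([.352,.936]);C=np.array([503.5,-197]);print("pred",C-100*u+80*v, C+44*u)
plan((*(C+44*u),140),-0.36,14)
E
```

```text
15.4 [622.78 156.99 140.33] h -0.048 j6 1.68 w 9.3 F [ 0.77 -0.05 -0.98] Fx,Fy tool 0.77 0.01 M [ 0.021 -0.058 -0.   ] grip 39.99653220176697
corner [444.59637544 -86.92812087  22.        ] [ 433.34430457 -102.81946215    0.        ] [ 561.73374439 -123.04467104   22.        ]
scene [1272.33558725 -591.91795907 1053.64862464]
side [ 89.64547548 977.70230604 894.88475377]
pred [438.06 -86.92] [ 544.684 -212.488]
from [622.8 157.  140.3] h -0.048 D [-7.810e+01 -3.695e+02 -3.000e-01] turn -0.312
[-0.0043, 0.0266, 0.0, 0.0, 0.0, 0.0223]
[-0.0037, 0.0267, 0.0, 0.0, 0.0, 0.0223]
[-0.0031, 0.0268, 0.0, 0.0, 0.0, 0.0223]
[-0.0025, 0.0269, 0.0, 0.0, 0.0, 0.0223]
[-0.0019, 0.0269, 0.0, 0.0, 0.0, 0.0223]
[-0.0013, 0.0269, 0.0, 0.0, 0.0, 0.0223]
[-0.0007, 0.027, 0.0, 0.0, 0.0, 0.0223]
[-0.0001, 0.027, 0.0, 0.0, 0.0, 0.0223]
[0.0005, 0.027, 0.0, 0.0, 0.0, 0.0223]
[0.0011, 0.027, 0.0, 0.0, 0.0, 0.0223]
[0.0017, 0.0269, 0.0, 0.0, 0.0, 0.0223]
[0.0023, 0.0269, 0.0, 0.0, 0.0, 0.0223]
[0.0029, 0.0268, 0.0, 0.0, 0.0, 0.0223]
[0.0035, 0.0267, 0.0, 0.0, 0.0, 0.0223]
```

send_rows:
  commands:
    - [-0.002,0.013,0,0,0,0.022]
    - [-0.004,0.0266,0,0,0,0.022]
    - [-0.0035,0.0267,0,0,0,0.022]
    - [-0.003,0.0268,0,0,0,0.022]
    - [-0.0025,0.0269,0,0,0,0.022]
    - [-0.002,0.0269,0,0,0,0.022]
    - [-0.0015,0.0269,0,0,0,0.022]
    - [-0.001,0.027,0,0,0,0.022]

```text
time: 16.4
ee_pos: [576.5, -41.2, 139.9]
eef_rot: [0.994, -0.113, -0.0, 0.0]
ft_force: [1.2, -0.8, -0.1]
width: 9.5
grasp_force: 40.0
```

send_rows:
  commands:
    - [0,0.027,0,0,0,0.022]
    - [0.0005,0.027,0,0,0,0.022]
    - [0.001,0.027,0,0,0,0.022]
    - [0.0015,0.027,0,0,0,0.022]
    - [0.002,0.0269,0,0,0,0.022]
    - [0.003,0.0268,0,0,0,0.026]
    - [0.0015,0.013,0,0,0,0]
    - [0,0,0,0,0,0]
    - [0,0,0,0,0,0]

```text
time: 17.52
ee_pos: [537.2, -209.4, 140.1]
eef_rot: [0.984, -0.179, -0.0, -0.0]
ft_force: [-0.2, 0.4, -0.4]
width: 9.5
grasp_force: 40.0
```

```bash
python3 st.py; python3 - <<'E'
from h import *
a=get_image("scene"); b=get_image("side")
f=lambda i:cv2.resize(i,(400,480),interpolation=2)
cv2.imwrite("pics/p4.png",np.hstack([f(a[185:305,150:250]),f(b[120:240,270:370])]))
E
```

```text
17.52 [ 537.23 -209.38  140.14] h -0.36 j6 1.36 w 9.5 F [-0.21  0.39 -0.45] Fx,Fy tool -0.33 -0.29 M [ 0.05  -0.047 -0.007] grip 39.99658226966858
```

View pics/p4.png

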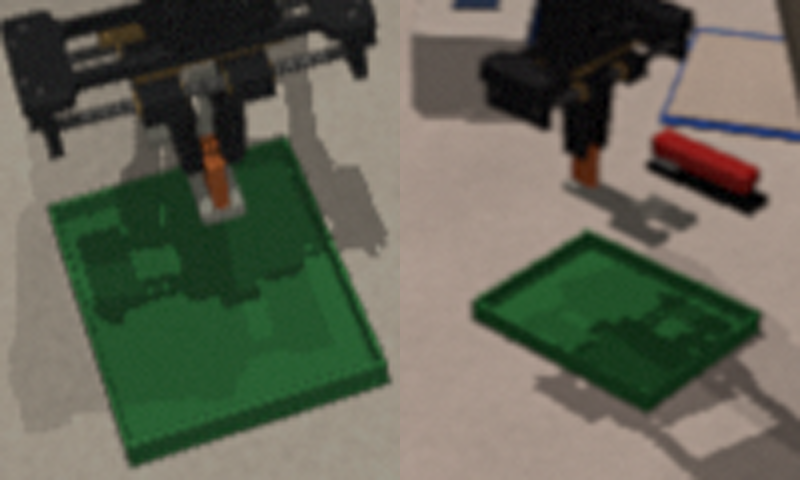

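Plate hangs over the tray between its walls in both views. Lower.

send_rows:
  commands:
    - [0.003,0,0.008,0,0,0]
    - [0.004,0,0.015,0,0,0]
    - [0,0,0.018,0,0,0]
    - [0,0,0.018,0,0,0]
    - [0,0,0.018,0,0,0]
    - [0,0,0.016,0,0,0]
    - [0,0,0.012,0,0,0]
    - [0,0,0.007,0,0,0]
    - [0,0,0.004,0,0,0]
    - [0,0,0,0,0,0]

```text
time: 18.88
ee_pos: [543.8, -212.7, 24.3]
eef_rot: [0.984, -0.179, 0.0, 0.0]
ft_force: [-0.7, 0.7, -1.4]
width: 9.3
grasp_force: 40.0
```

```bash
python3 st.py
```

```text
18.88 [ 543.83 -212.65   24.3 ] h -0.36 j6 1.36 w 9.3 F [-0.74  0.67 -1.36] Fx,Fy tool -0.92 -0.36 M [ 0.028 -0.05  -0.033] grip 39.99658942222595
```

send_rows:
  commands:
    - [0,0,0.001,0,0,0]
    - [0,0,0.001,0,0,0]
    - [0,0,0.001,0,0,0]
    - [0,0,0.001,0,0,0]
    - [0,0,0.0005,0,0,0]
    - [0,0,0.0005,0,0,0]
    - [0,0,0,0,0,0]

```text
time: 19.75
ee_pos: [543.7, -212.6, 19.2]
eef_rot: [0.984, -0.179, -0.0, -0.0]
ft_force: [-0.2, -0.4, -1.1]
width: 9.0
grasp_force: 40.0
```

```bash
python3 st.py
```

```text
19.75 [ 543.7  -212.6    19.18] h -0.36 j6 1.36 w 9.0 F [-0.22 -0.39 -1.07] Fx,Fy tool -0.07 0.44 M [ 0.046 -0.035 -0.026] grip 39.996535778045654
```

send_rows:
  commands:
    - [0,0,0.0005,0,0,0]
    - [0,0,0.0005,0,0,0]
    - [0,0,0.0005,0,0,0]
    - [0,0,0,0,0,0]

```text
time: 20.25
ee_pos: [543.7, -212.6, 17.7]
eef_rot: [0.984, -0.179, -0.0, -0.0]
ft_force: [-0.4, -0.6, -0.5]
width: 9.4
grasp_force: 40.0
```

```bash
python3 st.py
```

```text
20.25 [ 543.68 -212.6    17.66] h -0.36 j6 1.36 w 9.4 F [-0.38 -0.57 -0.49] Fx,Fy tool -0.15 0.67 M [ 0.056 -0.009 -0.023] grip 39.99644637107849
```

send_rows:
  commands:
    - [0,0,0.0005,0,0,0]
    - [0,0,0.0005,0,0,0]
    - [0,0,0,0,0,0]

```text
time: 20.62
ee_pos: [543.7, -212.6, 16.7]
eef_rot: [0.984, -0.179, -0.0, -0.0]
ft_force: [-0.2, -0.4, -0.9]
width: 9.1
grasp_force: 40.0
```

```bash
python3 st.py
```

```text
20.62 [ 543.72 -212.58   16.68] h -0.36 j6 1.36 w 9.1 F [-0.22 -0.39 -0.86] Fx,Fy tool -0.07 0.44 M [ 0.029 -0.03  -0.015] grip 39.996498227119446
```

send_rows:
  commands:
    - [0,0,0.0004,0,0,0]
    - [0,0,0.0004,0,0,0]
    - [0,0,0,0,0,0]

```text
time: 21.0
ee_pos: [543.8, -212.7, 16.3]
eef_rot: [0.984, -0.179, 0.0, 0.0]
ft_force: [-1.2, 1.4, 2.9]
width: 9.2
grasp_force: 40.0
```

```bash
python3 st.py
```

```text
21.0 [ 543.83 -212.65   16.25] h -0.36 j6 1.36 w 9.2 F [-1.2   1.4   2.86] Fx,Fy tool -1.62 -0.89 M [0.154 0.179 0.036] grip 39.99864041805267
```

send_rows:
  commands:
    - [0,0,0.0002,0,0,0]
    - [0,0,0,0,0,0]
    - [0,0,0,0,0,0]
  grip_force: 4

```text
time: 21.38
ee_pos: [543.9, -212.6, 16.2]
eef_rot: [0.984, -0.179, 0.0, 0.0]
ft_force: [-2.0, 1.1, 4.9]
width: 10.5
grasp_force: 4.0
```

send_rows:
  commands:
    - [0,0,0,0,0,0]
    - [0,0,0,0,0,0]
    - [0,0,0,0,0,0]
    - [0,0,0,0,0,0]
  jaw: -0.2

```text
time: 21.88
ee_pos: [543.7, -212.6, 15.6]
eef_rot: [0.984, -0.179, -0.0, -0.0]
ft_force: [-0.7, 0.2, -0.6]
width: 35.2
grasp_force: 0.0
```

send_rows:
  commands:
    - [0,0,-0.01,0,0,0]
    - [0,0,-0.02,0,0,0]
    - [0,0,-0.04,0,0,0]
    - [0,0,-0.05,0,0,0]
    - [0,0,-0.05,0,0,0]
    - [-0.05,0,-0.03,0,0,0]
    - [-0.06,0,0,0,0,0]
    - [-0.05,0,0,0,0,0]
    - [0,0,0,0,0,0]
    - [0,0,0,0,0,0]

```text
time: 23.12
ee_pos: [394.6, -156.6, 216.5]
eef_rot: [0.984, -0.179, 0.001, 0.0]
ft_force: [0.6, -0.2, -0.8]
width: 35.1
grasp_force: 0.0
```

```bash
python3 st.py; python3 - <<'E'
from h import *
w=get_image("wrist");b=get_image("side")
f=lambda i:cv2.resize(i,(400,300),interpolation=3)
cv2.imwrite("pics/p5.png",np.hstack([f(w),f(b[150:300,200:400])]))
E
```

```text
23.12 [ 394.64 -156.63  216.51] h -0.36 j6 1.28 w 35.1 F [ 0.57 -0.23 -0.8 ] Fx,Fy tool 0.62 0.01 M [0.033 0.032 0.012] grip 0.0
```

View pics/p5.png

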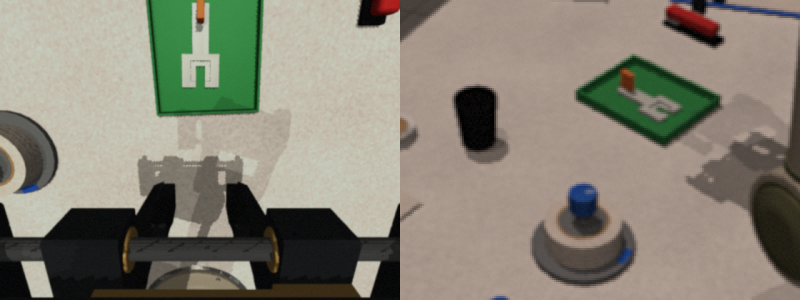

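The keeper lies flat in the tray (plate at (200,70) left, (660,105) right), the knob is up, and the bystanders are undisturbed.

```bash
python3 -c "
from bench import *
print(sign_off())"
```

```text
the job is handed in; nothing more can be done
None
```

The job is handed in after about 23 s: the knob is backed off to its end stop (peak reading about 0.48 N m, under the 0.8 N m limit), and the keeper is drawn out and lies flat in the green tray, with nothing else visibly moved.

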